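Wind out the recipe card and hold a clip open round its edge

ROBOT

A 7-joint arm with a two-finger parallel gripper is mounted at the origin on a cart in front of the work surface, level with it; the furniture and walls round the work are solid. World frame = base frame: x ahead of the robot, y to its left, z up, the work surface at z = 0. Lengths are in m, angles in rad, forces in N, time in s.
With the tool pointing down it reaches from about 0.425 to 0.875 m from the base axis. Payload 4.7 kg.
Tool frame: the origin (TCP) lies midway between the tips of the shut fingers; the grasp point (between the pads) lies 19 mm behind it; z points along the fingers, y is the line along which they close (so a half turn about z gives the same grasp; the last joint's range is limited). The gripper opens to 87 mm and grips with 3 to 60 N. Pads are 19 mm wide; open, the fingers measure 117 mm over their backs; the gripper's body (75 mm by 190 mm) begins 51 mm behind the grasp point.
Start: joints at [1.198, 0.321, -0.07, 1.45, 0.023, 1.371, -0.057], TCP at [0.245, -0.602, 0.223] pointing down, gripper open.
Joint ranges: [-2.86, 2.86], [-0.3, 2.09], [-1.38, 1.24], [0.06, 2.45], [-1.56, 4.7], [0.09, 2.05], [-2.69, 2.69]. Speed limits (rad/s): [2.57, 2.57, 3.14, 3.14, 3.14, 3.14, 3.14].

INTERFACE

Orientations are given as a rotation vector (axis times angle).
In Python, from bench import ctrl gives the robot as it stands. The module is installed in compiled form; this text tells all that it offers.
- The arm moves only by the shell command python3 -m handwheel 'ROWS' [FORCE]. ROWS is JSON, a list of rows, each a list of 7 numbers: the finger opening in m, from 0 to 0.087, then the shift along the tool's x, y, z in m, then the turn, a rotation vector about the tool's x, y, z in degrees. A call has 1 to 12 rows; each row shifts and turns the commanded pose from where the row before left it, along the tool's axes as they then stand; what a row does not reach is not made up. A row lasts 1/8 s, in which the tool goes at most 62.5 mm and 10.7 degrees, less where a joint would pass 70% of its speed; a pose out of reach is approached as far as the arm can. A call is refused whole if a number of a shift passes 0.0625 or a number of a turn 10.7, either way. A call with a gripper value outside its range is refused whole. The fingers move at their own pace and stop on an object; FORCE is the grip in N (left out, the last holds). Time passes only in rows, so rows that do not move let the fingers close. It gives the time, the measured TCP pose, the force, the opening and the grip force at its end, in the units of the state.
- ctrl.get_state(): the state, without advancing time (a new reading comes with each control period).
- ctrl.get_image(name): name is "scene" or "top" or "wrist"; returns (picture, depth): 420x560x3 uint8, blue, green, red; 420x560 float32, m along the optical axis (not along the pixel's ray), 0 where there is no reading.
- ctrl.camera_info(name): a dict with "intrinsics" (3x3 intrinsics, pixels), "R" (3x3) and "t" (3): a world point X has camera coordinates R X + t. Camera axes: x right, y down, z forward; pixel columns grow to the right and rows downward; lengths in m; the calibration is good to about 2 mm. The wrist camera is an equidistant fisheye: a pixel r from the principal point sees the ray r / f radians off the axis. A picture is of the moment at which its call begins: read the wrist's pose just before it. camera_info takes no time and is no camera call; for the wrist camera it gives the pose at the moment of the call.
- ctrl.close_job(): hands the job in; it is judged then, once.
The state is a dict: "time": time; "joint_positions": joint angles; "qd": joint speeds; "joint_torque": joint torques, N m; "position": TCP position; "tool_rot": TCP orientation; "ft_force": force on the tool from outside, world axes, zero at the start; "torque": the same for the moment, N m; "grip_width": opening from 0.0 (shut) to 1.0 (fully open); "grip_force": force on a finger pad.
Only numpy, scipy, OpenCV 4.12 (cv2) and the standard library are available. Lean on these libraries where they do the work, as an engineer would, in place of code of your own. Each camera call takes 0.05 s, during which the arm holds its last target. There are 200 camera calls.

TASK

Wind the crank on the recipe stand clockwise until the card has come all the way out and its red tab meets the stop. Then pick up the orange spring clip by its tails, squeeze it wide open and hold it round the middle of the card's free upright edge, with at least a centimetre of card between the gaping jaws and the clip touching neither card nor stand, so that I can slip a note in. Finish while still holding the clip open there, and leave the cup, glass, tea light and spoon where they are.

Things in the scene. Friction and masses are not known exactly. Their poses are not given: they have to be found in the camera images.
- stand: Fixed recipe-card stand. Wooden base 90 x 180 x 14 mm (stand y -72 to +108 mm); white splash guard 26 mm thick, y -60 to +50 mm, 98 mm high; dark stop on it at y -53 mm, 106 mm high; wooden gear housing 96 mm high at y +77 mm, under the crank. Origin: on the worktop, in the card's plane; z up, +y towards the crank, -y the way the card comes out, -x the front.
- card (a joint): How far the card has been wound out, m: 0 = drawn in (6 mm of card shows beyond the guard), 0.045 = tab on the stop (51 mm shows). Coupled to the crank, 7.16 mm per radian; it cannot be pushed by hand, and stays where it is left.
- crank (a joint): Crank angle, rad, growing clockwise seen from above: 0 = card drawn in, 6.283 (one full turn) = card on its stop. Light friction (under 0.1 N m), stays where left. At 0 the knob lies on the stand's -x side of the crank axis.
- crank_axis (a point): Point on the crank's upright axis, 110 mm above the worktop, fixed to the stand. Room: a tall cupboard closes off the left of the worktop, from about y = 0.37 on; swing the arm clear of its front edge.
- knob_grip (a point): Centre of the grip of the crank's knob: an upright black knob, 18 mm thick and 36 mm tall (111 to 147 mm above the worktop), which spins freely on the crank 32 mm from the axis; this point is 131 mm above the worktop. The crank's arm below the knob is 109 mm above the worktop at its top.
- card_edge (a point): Middle of the free upright edge (stand -y end) of the card, 60 mm above the worktop; moves with the card. The pale yellow card is rigid, 3 mm thick (along stand x), and stands from 22 to 98 mm above the worktop; the way into it is along stand +y.
- clip: Loose orange spring clip, about 46 g, 28 mm high, lying on its side, hinge pin upright. Origin: foot of the pin; z up along the pin, +x to the jaw tips (45 mm ahead of the pin, shut at rest), -x to the tails (4 mm thick, ends 40 mm behind the pin at rest, 54 mm over all).
- clip_tails (a point): Where to squeeze the clip: midway between the tails, 27 mm behind the pin, 14 mm above its foot. Squeezed fully, the tails are parallel, 28 mm over all, flat from 10 to 45 mm behind the pin.
- clip_mouth (a point): Midway between the jaws, 27 mm ahead of the pin, 14 mm above its foot. Fully open, the jaws' inner faces are about 17 mm apart here and 28 mm at the tips.
- jaw_left (a joint): Opening of the lever on the clip's +y side, rad: 0 shut, 0.30 fully open at its stop. The spring shuts it; about 10 N on each tail, 27 mm behind the pin, opens it fully; let go and it snaps shut.
- jaw_right (a joint): The same for the lever on the clip's -y side.
- cup: Loose bystander: small dark and cream espresso cup, 60 x 84 x 53 mm, origin under its centre.
- glass: Loose bystander: clear tumbler, 81 mm across, 91 mm high, origin under its centre.
- candle: Loose bystander: tea light, 38 mm across, 15 mm high, origin under its centre.
- spoon: Loose bystander: teaspoon lying flat, 127 x 30 x 6 mm, origin under its centre.
Not all that is in view belongs to the job. What is meant by the clip is not pink, and is the larger of those in its own colour.

How it is judged:
By the outcome, as a careful person would: the job done as asked, in the order asked, and still so for the second after the job is handed in, while the arm keeps its last pose, push and grip.
It also fails if it takes over 58 s, if anything falls off the work surface, if the arm or the gripper's body presses on something with over 40 N, if the wrist force passes 120 N, or if a joint passes its speed limit or range.

## Working session

There is one attempt and no reset: what is moved stays moved. The work goes in short steps, Python scripts to look and compute and a shell command to move; the robot and the scene stay as the last step left them, time stands still between calls to the robot, and variables do not carry over. Pictures are saved under pics/ and viewed, at most 10 in all, crops included, and the job is handed in when it is done.

```bash
mkdir -p pics
cat > h.py <<'E'
import numpy as np,cv2
from bench import ctrl
def grab(n,tag):
    ci=ctrl.camera_info(n); im,d=ctrl.get_image(n)
    cv2.imwrite(f'pics/{tag}.png',im); np.savez(f'pics/{tag}.npz',im=im,d=d,K=ci['intrinsics'],R=ci['R'],t=ci['t'],n=n)
    return load(tag)
def load(tag):
    z=np.load(f'pics/{tag}.npz'); return dict(im=z['im'],d=z['d'],K=z['K'],R=z['R'],t=z['t'],n=str(z['n']))
def ray(c,u,v):
    K=c['K']; x=(u-K[0,2])/K[0,0]; y=(v-K[1,2])/K[1,1]
    if c['n']=='wrist':
        r=np.hypot(x,y); s=np.sinc(r/np.pi); r_=np.array([x*s,y*s,np.cos(r)])
    else: r_=np.array([x,y,1.])
    return -c['R'].T@c['t'], c['R'].T@(r_/np.linalg.norm(r_))
def plane(c,u,v,z):
    o,d=ray(c,u,v); return o+d*(z-o[2])/d[2]
def dep(c,u,v):
    o,d=ray(c,u,v); zc=(c['R']@d)[2]; return o+d*c['d'][int(v),int(u)]/zc
def tri(*a):
    A=0;b=0
    for c,u,v in a:
        o,d=ray(c,u,v); P=np.eye(3)-np.outer(d,d); A=A+P; b=b+P@o
    return np.linalg.solve(A,b)
E
python3 - <<'E'
from h import *
a=grab('scene','s0');b=grab('top','t0')
for c in(a,b): print(c['K'],-c['R'].T@c['t'],c['R'][2])
print(ctrl.get_state())
E
```

```text
[[430.11940317   0.         272.82482707]
 [  0.         430.11940317 215.22418138]
 [  0.           0.           1.        ]] [0.06834691 0.70055629 0.55232303] [ 0.50745996 -0.70794304 -0.49122402]
[[509.36107849   0.         277.87557175]
 [  0.         509.36107849 201.02376877]
 [  0.           0.           1.        ]] [0.48339718 0.02349661 1.4492994 ] [ 0.05930297 -0.01741325 -0.99808814]
{'time': 0.1, 'joint_positions': array([ 1.19806481,  0.32173773, -0.07009848,  1.45157009,  0.02259116,
        1.37076134, -0.05691095]), 'qd': array([ 1.00015804e-03, -6.10634952e-04,  4.62249361e-05, -2.89141840e-03,
        5.13351350e-04, -5.71251397e-04, -4.46647812e-04]), 'joint_torque': array([ 8.43715443e-04, -4.92568624e+01, -4.05492447e-01, -3.13397563e+01,
       -6.42281352e-02,  3.96032492e-02,  3.55069267e-05]), 'position': array([ 0.24499786, -0.60153048,  0.22156962]), 'tool_rot': array([-3.08139365e+00, -6.03580658e-01,  6.31359962e-04]), 'ft_force': array([ 0.21696896,  0.0101558 , -0.88851605]), 'torque': array([-0.01725604, -0.02302736,  0.03589051]), 'grip_force': 0.0, 'grip_width': 0.9950359173971164}
```

View pics/s0.png

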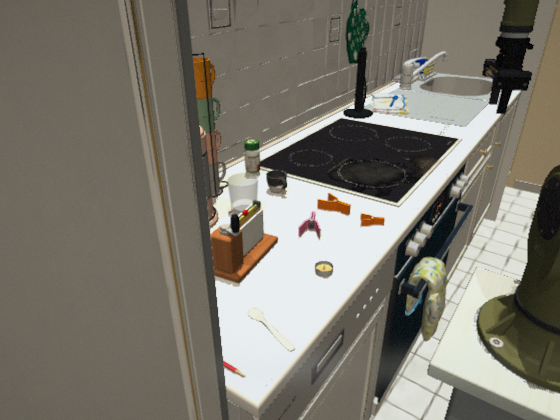

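View pics/t0.png

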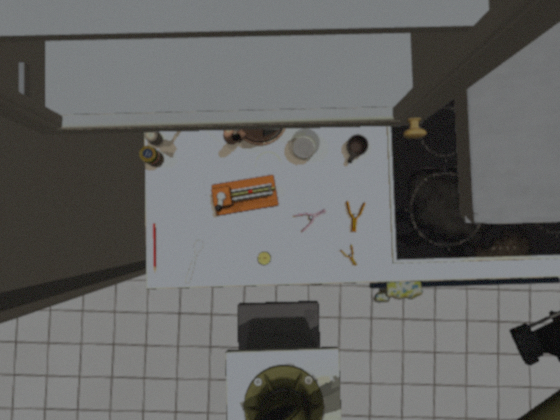

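The scene view shows the stand at (240,245), orange clips at (333,204) and (372,220), and a pink one at (310,225). In the top view the stand is at (245,196), the orange clips at (355,215) and (349,255), and the pink clip at (311,218). The clip meant is the larger orange one, top (355,215) = scene (333,204). I'll confirm that in one enlarged crop.

Run:
```python
from h import *
t=load('t0');s=load('s0')
a=cv2.resize(t['im'][165:275,200:380],None,fx=4.4,fy=4.4,interpolation=cv2.INTER_CUBIC)
a=cv2.convertScaleAbs(a,alpha=1.3)[:, :792]
cv2.imwrite('pics/c_top.png',a)
b=cv2.resize(s['im'][185:290,200:395],None,fx=4,fy=4,interpolation=cv2.INTER_CUBIC)
cv2.imwrite('pics/c_sc.png',b)
for c in(t,s):
    hsv=cv2.cvtColor(c['im'],cv2.COLOR_BGR2HSV)
    m=cv2.inRange(hsv,(5,150,90),(22,255,255))
    n,l,st,ce=cv2.connectedComponentsWithStats(m)
    for i in range(1,n):
        if st[i,4]>25: print(c['n'],st[i],ce[i].round(1),plane(c,*ce[i],.014).round(3), dep(c,*ce[i]).round(3))
```

```text
top [213 176  61  30 514] [237.9 187. ] [0.612 0.11  0.014] [0.612 0.11  0.011]
top [218 190  59  24 476] [251.5 204.1] [0.562 0.073 0.014] [0.562 0.073 0.011]
top [350 214   6  17  41] [353.3 222.5] [ 0.502 -0.213  0.014] [ 0.502 -0.21   0.03 ]
scene [193  58  14  41 417] [199.2  77.7] [ 1.947 -1.192  0.014] [ 0.849 -0.085  0.329]
scene [205  58  10  39 201] [209.2  76.1] [ 1.929 -1.259  0.014] [ 0.843 -0.115  0.328]
scene [318 193  32  21 343] [333.8 204.7] [ 0.523 -0.212  0.014] [ 0.518 -0.202  0.02 ]
scene [240 207  20  19 104] [247.5 215.9] [ 0.676 -0.037  0.014] [0.591 0.067 0.09 ]
scene [361 214  23  12 191] [370.9 219.8] [ 0.408 -0.192  0.014] [ 0.407 -0.188  0.016]
scene [ 210  228   67   53 1401] [236.  254.6] [0.59  0.114 0.014] [0.555 0.153 0.05 ]
```

View pics/c_top.png

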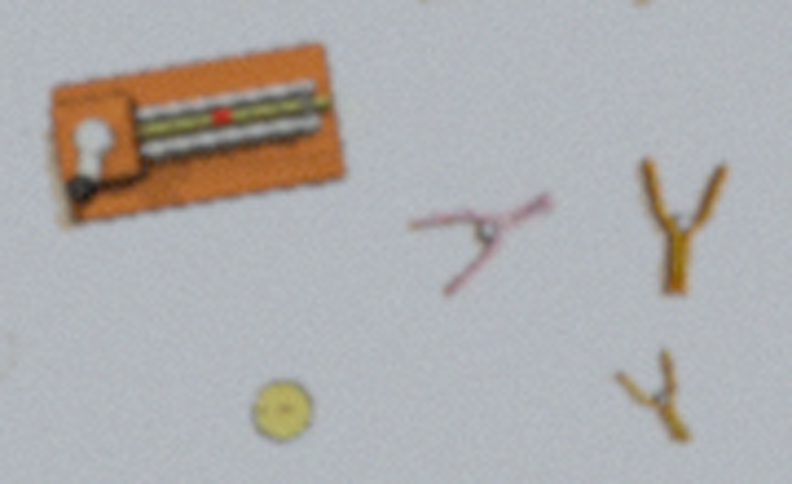

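View pics/c_sc.png

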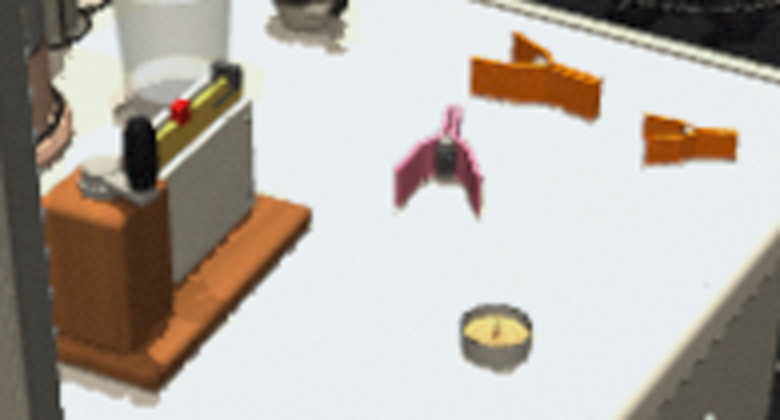

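The crop confirms it. The clip meant is the larger orange one, crop (677,230) (scene crop (535,75)). Its tails point away from the robot and its jaws towards it. The smaller orange clip (660,395) and the pink one (487,230) are decoys. Next I'll locate everything.

Run:
```python
from h import *
t=load('t0');s=load('s0')
T=lambda u,v:(t,u/4.4+200-.4,v/4.4+165-.4)
S=lambda u,v:(s,u/4+200-.4,v/4+185-.4)
for n,a,b in [('knobtop',T(80,187),S(140,122)),('redtab',T(221,116),S(180,108)),('axis',T(92,132),S(100,172)),('pin',T(680,219),S(543,62)),('cardend',T(327,101),S(228,90)),
  ('jawtip',T(676,290),S(600,82)),]:
    print(n,tri(a,b).round(4))
P=[plane(*T(*p),.014) for p in [(50,88),(322,43),(343,178),(70,222)]]
print(np.round(P,4),np.mean(P,0).round(4))
for p in [(147,128),(327,101)]: print('card',plane(*T(*p),.098).round(4))
for p in [(680,219),(647,160),(724,168),(676,291)]: print('clip',plane(*T(*p),.028).round(4))
```

```text
knobtop [0.5499 0.155  0.1457]
redtab [0.5924 0.0737 0.1029]
axis [0.5841 0.1507 0.1039]
pin [ 0.5227 -0.2147  0.0264]
cardend [0.604  0.0112 0.0823]
jawtip [ 0.4783 -0.2101  0.0267]
[[ 6.205e-01  1.859e-01  1.400e-02]
 [ 6.447e-01  1.070e-02  1.400e-02]
 [ 5.573e-01 -3.000e-04  1.400e-02]
 [ 5.341e-01  1.750e-01  1.400e-02]] [0.5891 0.0928 0.014 ]
card [0.5866 0.1185 0.098 ]
card [0.5999 0.0094 0.098 ]
clip [ 0.5244 -0.2135  0.028 ]
clip [ 0.5625 -0.1939  0.028 ]
clip [ 0.556  -0.2429  0.028 ]
clip [ 0.4788 -0.2092  0.028 ]
```

```bash
python3 -m handwheel '[[0.087,0.038,-0.04,0,0,0,0],[0.087,0.038,-0.04,0,0,0,0],[0.087,0.038,-0.04,0,0,0,0],[0.087,0.038,-0.04,0,0,0,0],[0.087,0.038,-0.04,0,0,0,0],[0.087,0.038,-0.04,0,0,0,0],[0.087,0.038,-0.04,0,0,0,0],[0.087,0.038,-0.04,0,0,0,0],[0.087,0.038,-0.04,0,0,0,0],[0.087,0.038,-0.04,0,0,0,0],[0.087,0.038,-0.04,0,0,0,0],[0.087,0.038,-0.04,0,0,0,0]]' 30
python3 -m handwheel '[[0.087,0.038,-0.04,0,0,0,0],[0.087,0.038,-0.04,0,0,0,0],[0.087,0,0,0,0,0,-9.5],[0.087,0,0,0,0,0,-9.5],[0.087,0,0,0,0,0,-9.5],[0.087,0,0,0,0,0,-9.5],[0.087,0,0,0,0,0,-9.5],[0.087,0,0,0,0,0,-9.5],[0.087,0,0,0,0,0,-9.5],[0.087,0,0,0,0,0,-9.5],[0.087,0,0,0,0,0,0],[0.087,0,0,0,0,0,0]]'
cat >> h.py <<'E'
from scipy.spatial.transform import Rotation as Ro
def to(p=None,yaw=None):
    "tool-frame shift to TCP p (from present measured pose); turn about tool z to bring tool y to yaw deg"
    s=ctrl.get_state(); R=Ro.from_rotvec(s['tool_rot']).as_matrix(); y=np.degrees(np.arctan2(R[1,1],R[0,1]))
    print('t',round(s['time'],2),'pos',s['position'].round(4),'tilt',np.degrees(R[:2,2]).round(2),'yaw y',y.round(2),'w',round(s['grip_width']*87,1),'gf',s['grip_force'],'ft',s['ft_force'].round(1),'q7',s['joint_positions'][6].round(2))
    if yaw is not None: print('turn z',-(((yaw-y)+180)%360-180))
    if p is not None: print('shift',(R.T@(np.array(p)-s['position'])).round(4))
    return s,R
E
python3 - <<'E'
from h import *
to([.55,.15,.2],7.6)
grab('wrist','w1')
c=load('w1');print(c['K'],-c['R'].T@c['t'],c['R'][2])
E
```

```text
time: 1.6
position: [0.4866, 0.0161, 0.2224]
tool_rot: [3.082, 0.603, 0.0]
ft_force: [1.7, 0.4, -0.1]
grip_width: 1.004
grip_force: 0.0
time: 3.1
position: [0.5265, 0.1172, 0.2223]
tool_rot: [-2.061, -2.371, 0.001]
ft_force: [-0.7, 0.1, 0.2]
grip_width: 1.004
grip_force: 0.0
t 3.1 pos [0.5265 0.1172 0.2223] tilt [-0.02 -0.01] yaw y 8.0 w 87.3 gf 0.0 ft [-0.7  0.1  0.2] q7 -0.24
turn z 0.4002128463941972
shift [0.0292 0.0279 0.0223]
[[325.1922621    0.         281.05138008]
 [  0.         325.1922621  208.60182887]
 [  0.           0.           1.        ]] [0.51712681 0.18640502 0.38435369] [ 0.03619084 -0.25446996 -0.96640326]
```

View pics/w1.png

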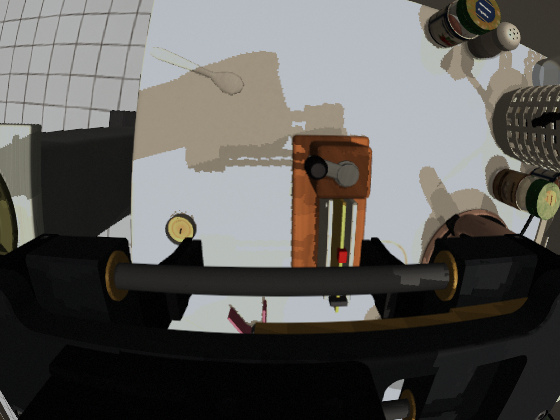

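The wrist view shows the knob at (316,165), the hub at (346,173), the card with its red tab at (342,256), and the base corners at about (293,136) and (370,136).

Run:
```python
from h import *
w=load('w1');t=load('t0');s=load('s0')
im=w['im'];sub=im[150:195,298:375].astype(int)
dark=(im.max(2)<45).astype(np.uint8); dark[:150]=0;dark[185:]=0;dark[:,:300]=0;dark[:,335:]=0
n,l,st,ce=cv2.connectedComponentsWithStats(dark); i=1+st[1:,4].argmax(); print(st[i],ce[i])
ys,xs=np.where(l==i)
D=np.array([dep(w,x,y) for x,y in zip(xs,ys)]); k=D[:,2]>.143
print('knob top by depth',k.sum(),np.median(D[k],0),(D[k].min(0)+D[k].max(0))/2)
U=[xs[k].mean(),ys[k].mean()];print(U,'tri with top/scene',tri((w,*U),(t,80/4.4+199.6,185/4.4+164.6),(s,140/4+199.6,121/4+184.6)))
# hub: bright grey disc
pts=np.array([[*dep(w,x,y),x,y] for y in range(155,195) for x in range(325,370)])
k=(pts[:,2]>.104)&(pts[:,2]<.125); q=pts[k]; print('hub/arm pts',len(q),q[:,2].max())
gm=np.zeros((420,560),np.uint8); gm[q[:,4].astype(int),q[:,3].astype(int)]=255
print(cv2.minEnclosingCircle(q[q[:,3]>333][:,:2].astype(np.float32)), 'median z',np.median(q[:,2]))
# red
r=(im[...,2]>150)&(im[...,1]<60)&(im[...,0]<60); ys,xs=np.where(r[235:275,320:365]); print('red',len(xs),plane(w,xs.mean()+320,ys.mean()+235,.103),dep(w,xs.mean()+320,ys.mean()+235))
# yellow card line, depth ~.098
hsv=cv2.cvtColor(im,cv2.COLOR_BGR2HSV);m=cv2.inRange(hsv,(22,80,90),(36,255,255))
ys,xs=np.where(m[195:320,325:360]>0);P=np.array([plane(w,x+325,y+195,.098) for x,y in zip(xs,ys)]);L=cv2.fitLine(P[:,:2].astype(np.float32),cv2.DIST_HUBER,0,.01,.01).ravel();print('card',len(P),L,P[:,1].min(),P[:,1].max())
o=cv2.inRange(hsv,(5,120,60),(20,255,255)); n,l,st,ce=cv2.connectedComponentsWithStats(o)
for i in range(1,n):
  if st[i,4]>300: print('org',st[i])
```

```text
[304 150  24  35 536] [315.29291045 166.94776119]
knob top by depth 265 [0.54820746 0.15731519 0.14643659] [0.53639617 0.16821195 0.26368534]
[np.float64(317.13962264150945), np.float64(169.37735849056602)] tri with top/scene [0.54959203 0.15585589 0.14621138]
hub/arm pts 569 0.11279427272768705
((0.577936053276062, 0.15357248485088348), 0.012995588593184948) median z 0.10956813775298102
red 75 [0.59217734 0.07330467 0.103     ] [0.59158276 0.07420069 0.10522899]
card 209 [ 0.13226615 -0.9912142   0.58911926  0.09030528] 0.009452960120821752 0.12250338278897518
org [ 292  135   80  133 5447]
```

```bash
python3 -m handwheel '[[0.06,0.0357,0.0281,0,0,0,0],[0.06,0,0,0.035,0,0,0],[0.06,0,0,0.035,0,0,0],[0.06,0,0,0.034,0,0,0],[0.06,0,0,0,0,0,0],[0,0,0,0,0,0,0],[0,0,0,0,0,0,0],[0,0,0,0,0,0,0],[0,0,0,0,0,0,0],[0,0,0,0,0,0,0],[0,0,0,0,0,0,0]]' 20
python3 - <<'E'
from h import *
s,R=to([.5493,.1565,.118],7.6)
A=np.array([.5813,.1513]);p=s['position'][:2]; v=p-A; print('r',np.hypot(*v),np.degrees(np.arctan2(v[1],v[0])))
# tool-frame chord steps, clockwise, 15deg each, from 170.8
a0=170.8;k=np.arange(0,345,15);P=A+.032*np.c_[np.cos(np.radians(a0-k)),np.sin(np.radians(a0-k))]
for kk,d in zip(k[1:],(np.diff(P,axis=0)@R[:2,:2])*1000): print(kk,d.round(1),end=';')
E
```

```text
time: 4.53
position: [0.549, 0.1566, 0.1186]
tool_rot: [-2.057, -2.374, 0.001]
ft_force: [-2.7, 0.0, 2.8]
grip_width: 0.19
grip_force: 20.0
t 4.53 pos [0.549  0.1566 0.1186] tilt [-0.05 -0.02] yaw y 8.17 w 16.6 gf 20.00030587980291 ft [-2.7  0.   2.8] q7 -0.42
turn z 0.5661564627056634
shift [-0.0002  0.0003  0.0006]
r 0.03278208464649945 170.61311465263498
15 [7.6 3.5];30 [6.4 5.4];45 [4.8 6.8];60 [2.9 7.8];75 [0.7 8.3];90 [-1.4  8.2];105 [-3.5  7.6];120 [-5.4  6.4];135 [-6.8  4.8];150 [-7.8  2.9];165 [-8.3  0.7];180 [-8.2 -1.4];195 [-7.6 -3.5];210 [-6.4 -5.4];225 [-4.8 -6.8];240 [-2.9 -7.8];255 [-0.7 -8.3];270 [ 1.4 -8.2];285 [ 3.5 -7.6];300 [ 5.4 -6.4];315 [ 6.8 -4.8];330 [ 7.8 -2.9];
```

```bash
python3 -m handwheel '[[0,0.0076,0.0035,0,0,0,0],[0,0.0064,0.0054,0,0,0,0],[0,0.0048,0.0068,0,0,0,0],[0,0.0029,0.0078,0,0,0,0],[0,0.0007,0.0083,0,0,0,0],[0,-0.0014,0.0082,0,0,0,0],[0,0,0,0,0,0,0]]'
python3 - <<'E'
from h import *
s,R=to([.5813+.032*np.cos(np.radians(80.8)),.1513+.032*np.sin(np.radians(80.8)),.118])
print(s['torque'].round(2))
E
```

```text
time: 5.4
position: [0.5872, 0.1817, 0.1185]
tool_rot: [2.059, 2.372, -0.001]
ft_force: [-0.5, -5.1, 4.2]
grip_width: 0.193
grip_force: 20.0
t 5.4 pos [0.5872 0.1817 0.1185] tilt [ 0.01 -0.07] yaw y 8.07 w 16.8 gf 20.000626769615337 ft [-0.5 -5.1  4.2] q7 -0.47
shift [ 0.0013 -0.0006  0.0005]
[-1.1   0.02 -0.09]
```

```bash
python3 -m handwheel '[[0,-0.0045,0.0076,0,0,0,0],[0,-0.0054,0.0064,0,0,0,0],[0,-0.0068,0.0048,0,0,0,0],[0,-0.0078,0.0029,0,0,0,0],[0,-0.0083,0.0007,0,0,0,0],[0,-0.0082,-0.0014,0,0,0,0],[0,0,0,0,0,0,0]]'
python3 - <<'E'
from h import *
s,R=to([.5813+.032*np.cos(np.radians(-9.2)),.1503+.032*np.sin(np.radians(-9.2)),.118])
print(s['torque'].round(2))
E
```

```text
time: 6.28
position: [0.6121, 0.1458, 0.1185]
tool_rot: [-2.057, -2.373, -0.0]
ft_force: [-4.3, -0.4, 4.9]
grip_width: 0.19
grip_force: 20.0
t 6.28 pos [0.6121 0.1458 0.1185] tilt [-0.06  0.05] yaw y 8.15 w 16.5 gf 20.00058608071413 ft [-4.3 -0.4  4.9] q7 -0.41
shift [-0.0007  0.0007  0.0005]
[-0.04  0.85 -0.  ]
```

```bash
python3 -m handwheel '[[0,-0.0076,-0.0042,0,0,0,0],[0,-0.0064,-0.0054,0,0,0,0],[0,-0.0048,-0.0068,0,0,0,0],[0,-0.0029,-0.0078,0,0,0,0],[0,-0.0007,-0.0083,0,0,0,0],[0,0.0014,-0.0082,0,0,0,0],[0,0,0,0,0,0,0]]'
python3 - <<'E'
from h import *
s,R=to([.5808+.032*np.cos(np.radians(-99.2)),.1503+.032*np.sin(np.radians(-99.2)),.118])
print(s['torque'].round(2))
A=np.array([.5808,.1503])
P=A+.0318*np.c_[np.cos(np.radians(a:=-99.2-np.array([15,30,45,60,70,75,80]))),np.sin(np.radians(a))]
print(((P-s['position'][:2])@R[:2,:2]*1000).round(1))
E
```

```text
time: 7.15
position: [0.5744, 0.1187, 0.1186]
tool_rot: [2.057, 2.374, -0.002]
ft_force: [0.7, 0.6, 3.5]
grip_width: 0.192
grip_force: 20.0
t 7.15 pos [0.5744 0.1187 0.1186] tilt [-0.03 -0.07] yaw y 8.18 w 16.7 gf 20.00035527453292 ft [0.7 0.6 3.5] q7 -0.35
shift [-0.0001  0.0012  0.0006]
[ 0.13  0.04 -0.01]
[[  3.5  -6.2]
 [  8.9 -12.6]
 [ 15.7 -17.4]
 [ 23.5 -20.2]
 [ 29.  -21. ]
 [ 31.7 -21. ]
 [ 34.5 -20.7]]
```

```bash
python3 -m handwheel '[[0,0.0035,-0.0065,0,0,0,0],[0,0.0054,-0.0064,0,0,0,0],[0,0.0068,-0.0048,0,0,0,0],[0,0.0078,-0.0029,0,0,0,0],[0,0.0055,-0.0008,0,0,0,0],[0,0.0027,0,0,0,0,0],[0,0.0028,0.0003,0,0,0,0],[0,0.002,0.0003,0,0,0,0],[0,0,0,0,0,0,0]]'
python3 - <<'E'
from h import *
s,R=to()
print(s['torque'].round(2)); v=s['position'][:2]-[.5808,.1503];print(np.hypot(*v),np.degrees(np.arctan2(v[1],v[0])))
E
```

```text
time: 8.28
position: [0.5485, 0.1464, 0.1184]
tool_rot: [2.059, 2.368, -0.015]
ft_force: [-4.0, -11.4, 11.1]
grip_width: 0.192
grip_force: 20.0
t 8.28 pos [0.5485 0.1464 0.1184] tilt [-0.22 -0.55] yaw y 7.99 w 16.7 gf 20.00140787306009 ft [ -4.  -11.4  11.1] q7 -0.41
[-2.59  0.88  0.07]
0.03253849871716546 -173.17460336933343
```

```bash
python3 -m handwheel '[[0.05,0,0,0,0,0,0],[0.06,0,0,0,0,0,0],[0.06,0,0,-0.05,0,0,0],[0.087,0,0,-0.06,0,0,0],[0.087,-0.0535,0.0028,0,0,0,0],[0.087,-0.0535,0.0028,0,0,0,0],[0.087,-0.0535,0.0028,0,0,0,0],[0.087,-0.0535,0.0028,0,0,0,0],[0.087,-0.0535,0.0028,0,0,0,0],[0.087,-0.0535,0.0028,0,0,0,0],[0.087,-0.0535,0.0028,0,0,0,0]]'
python3 -m handwheel '[[0.087,0,0,0,0,0,-10.7],[0.087,0,0,0,0,0,-10.7],[0.087,0,0,0,0,0,-10.7],[0.087,0,0,0,0,0,-10.7],[0.087,0,0,0,0,0,-10.7],[0.087,0,0,0,0,0,-10.7],[0.087,0,0,0,0,0,-10.7],[0.087,0,0,0,0,0,0]]' 25
python3 - <<'E'
from h import *
to(None,84)
w=grab('wrist','w2');t=grab('top','t1');s=grab('scene','s1')
A=cv2.resize(s['im'][185:290,200:395],None,fx=2.8,fy=2.8,interpolation=cv2.INTER_CUBIC)
B=w['im'][:,:560]
C=np.zeros((600,800,3),np.uint8);C[:294,:546]=A
D=cv2.resize(t['im'][165:235,200:300],None,fx=2.5,fy=2.5);C[:D.shape[0],549:549+D.shape[1]]=D
E_=cv2.resize(B,(400,300));C[300:600,:400]=E_;C[300:600,400:800]=cv2.resize(B[80:290,140:420],(400,300))
cv2.imwrite('pics/m1.png',C)
E
```

```text
time: 9.65
position: [0.6225, -0.2165, 0.2281]
tool_rot: [-2.056, -2.375, -0.001]
ft_force: [0.2, 0.9, 0.8]
grip_width: 1.002
grip_force: 0.0
time: 10.65
position: [0.6222, -0.2149, 0.2279]
tool_rot: [-0.192, -3.135, -0.003]
ft_force: [0.2, 0.5, -0.6]
grip_width: 1.0
grip_force: 0.0
t 10.65 pos [ 0.6222 -0.2149  0.2279] tilt [-0.01  0.09] yaw y 83.01 w 87.0 gf 0.0 ft [ 0.2  0.5 -0.6] q7 1.45
turn z -0.9910353429581562
```

View pics/m1.png

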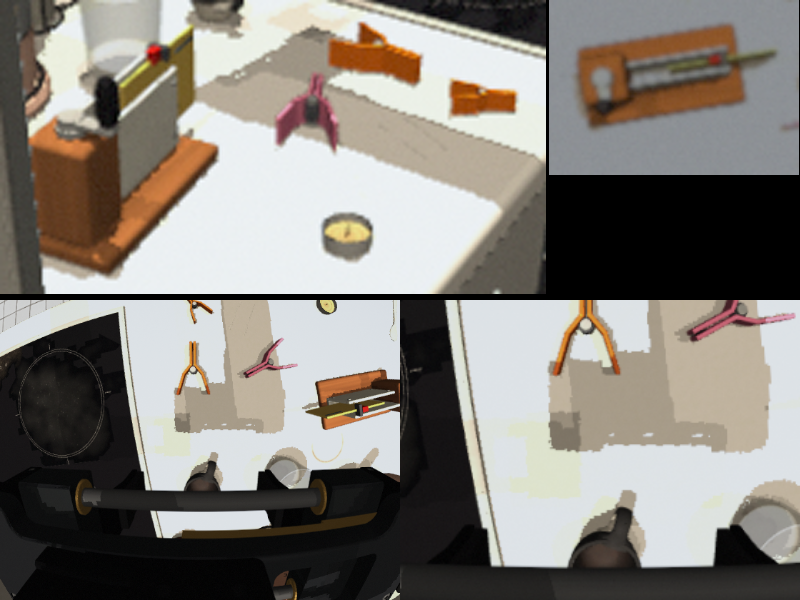

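The composite shows the card fully out with its red tab on the stop, at (155,52) in the scene part and (715,58) in the top part. In the wrist part the clip's pin is at (193,370) and its tails open towards (180,393) and (208,392); the original wrist frame is 1.4x that. Now to measure the clip.

Run:
```python
from h import *
w=load('w2');t=load('t1');s=load('s1')
hsv=cv2.cvtColor(w['im'],cv2.COLOR_BGR2HSV)
o=cv2.inRange(hsv,(5,110,80),(24,255,255)); n,l,st,ce=cv2.connectedComponentsWithStats(o)
for i in range(1,n):
  if st[i,4]>40 and st[i,1]<200: print('org',st[i],ce[i])
m=np.zeros_like(o); m[45:145,235:310]=o[45:145,235:310]
ys,xs=np.where(m>0)
D=np.array([dep(w,x,y) for x,y in zip(xs,ys)]); k=(D[:,2]>.023)&(D[:,2]<.034); Q=D[k]
print(len(Q),np.median(Q[:,2]))
P=np.array([plane(w,x,y,.028) for x,y in zip(xs[k],ys[k])])
for lo in np.arange(.47,.575,.006):
    b=P[(P[:,0]>=lo)&(P[:,0]<lo+.006)]
    if len(b): print(round(lo+.003,3),b[:,1].min().round(4),b[:,1].max().round(4),len(b))
# pin: grey blob enclosed
g=(hsv[...,1]<60)&(hsv[...,2]<215)&(hsv[...,2]>60); sub=g[85:110,258:285]
print(hsv[88:106:2,260:282:2,1]);
```

```text
org [262   0  36  32 251] [277.92430279  10.83665339]
org [247  58  47  75 667] [269.42878561  95.27886057]
org [ 444   98   98   60 2200] [486.18863636 118.68818182]
org [557 116   3  29  52] [558.46153846 127.15384615]
org [428 150 119  32 882] [475.39115646 165.8537415 ]
549 0.027702308476585558
0.479 -0.2151 -0.2059 31
0.485 -0.2154 -0.2064 38
0.491 -0.2154 -0.2071 37
0.497 -0.2163 -0.2074 34
0.503 -0.2169 -0.2076 37
0.509 -0.2176 -0.2082 36
0.515 -0.2228 -0.2073 48
0.521 -0.228 -0.2035 51
0.527 -0.2321 -0.2 41
0.533 -0.2351 -0.1993 34
0.539 -0.238 -0.1969 40
0.545 -0.2411 -0.1964 41
0.551 -0.2441 -0.195 39
0.557 -0.2446 -0.1936 33
0.563 -0.1971 -0.1937 9
[[ 25  25  24 199 211  66 198 180  47  15  10]
 [ 25  25  44 180 209  52 191 196  45  21  10]
 [ 24  31 199 200 107  28 195 198 170  45  29]
 [ 23 173 195 200  26  24  26 212 197 169  48]
 [125 197 210  19  21  27  27  33 206 200 120]
 [197 212 153  24  23  22  23  19 161 199 200]
 [205 225  69  16  24  24  25  20  37 132 199]
 [217 109  26  26  11  13  12  44  24  25 225]
 [134  44   8  19  21  12   7  25  26  25  29]]
```

```bash
python3 -m handwheel '[[0.087,0.0366,-0.006,0,0,0,0],[0.087,0.0367,-0.0061,0,0,0,-1],[0.087,0,0,0.055,0,0,0],[0.087,0,0,0.055,0,0,0],[0.087,0,0,0.054,0,0,0],[0.087,0,0,0.03,0,0,0],[0.087,0,0,0,0,0,0]]' 25
python3 - <<'E'
from h import *
to([.548,-.218,.004],84)
E
```

```text
time: 11.68
position: [0.546, -0.2182, 0.0324]
tool_rot: [-0.164, -3.133, -0.003]
ft_force: [0.3, 1.2, 1.1]
grip_width: 1.001
grip_force: 0.0
t 11.68 pos [ 0.546  -0.2182  0.0324] tilt [-0.24  0.12] yaw y 84.0 w 87.1 gf 0.0 ft [0.3 1.2 1.1] q7 1.43
turn z 0.0009423375842061432
shift [-0.0021  0.0004  0.0284]
```

```bash
python3 -m handwheel '[[0.087,-0.0021,0.0004,0.018,0,0,0],[0.087,0,0,0.01,0,0,0],[0.087,0,0,0,0,0,0],[0.04,0,0,0,0,0,0],[0.03,0,0,0,0,0,0],[0.02,0,0,0,0,0,0],[0.02,0,0,0,0,0,0],[0.02,0,0,0,0,0,0],[0.02,0,0,0,0,0,0]]' 25
python3 - <<'E'
from h import *
to([.548,-.218,.004],84)
w=grab('wrist','w3')
t=grab('top','t3')
E
python3 -c "
import cv2
a=cv2.imread('pics/t3.png')[190:260,310:400];b=cv2.imread('pics/w3.png')
import numpy as np
c=np.zeros((420,800,3),np.uint8);c[:,:560]=b;r=cv2.resize(a,(240,187));c[:187,560:]=r;cv2.imwrite('pics/m2.png',c)"
```

```text
time: 12.8
position: [0.5502, -0.2188, 0.0067]
tool_rot: [0.163, 3.137, -0.0]
ft_force: [0.6, 0.2, 1.3]
grip_width: 0.404
grip_force: 5.2
t 12.8 pos [ 0.5502 -0.2188  0.0067] tilt [ 0.02 -0.01] yaw y 84.07 w 35.2 gf 5.2116353252131375 ft [0.6 0.2 1.3] q7 1.41
turn z 0.06500175656651663
shift [0.0023 0.0006 0.0027]
```

View pics/m2.png

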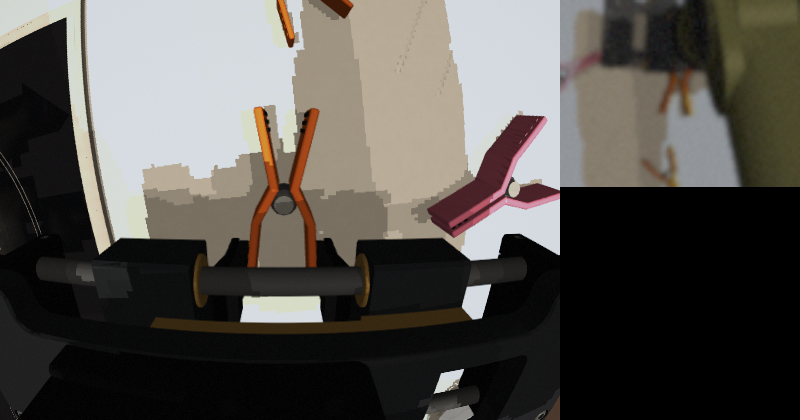

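The wrist view shows the clip's tails between the pads, the jaws part-open with tips at (260,108) and (313,108), and the pin at (284,200). The fingers are still closing, so I'll finish the squeeze and lift.

```bash
python3 -m handwheel '[[0,0,0,0,0,0,0],[0,0,0,0,0,0,0],[0,0,0,0,0,0,0],[0,0,0,0,0,0,0]]' 30
python3 -m handwheel '[[0,0,0,-0.02,0,0,0],[0,0,0,-0.05,0,0,0],[0,0,0,-0.05,0,0,0],[0,0,0,-0.05,0,0,0],[0,0,0,0,0,0,0]]'
python3 - <<'E'
from h import *
w=grab('wrist','w4')
s,R=to()
hsv=cv2.cvtColor(w['im'],cv2.COLOR_BGR2HSV)
o=cv2.inRange(hsv,(5,110,60),(24,255,255));o[270:]=0
n,l,st,ce=cv2.connectedComponentsWithStats(o)
for i in range(1,n):
  if st[i,4]>60: print('org',st[i],ce[i].round(1))
ys,xs=np.where((o>0)); D=np.array([dep(w,x,y) for x,y in zip(xs,ys)])
T=(D-s['position'])@R; k=(np.abs(T[:,2])<.06)&(np.abs(T[:,1])<.05)&(T[:,0]>0)&(T[:,0]<.12); T=T[k]
print(len(T),T[:,2].min(),np.percentile(T[:,2],[5,50,95]))
for z in [np.percentile(T[:,2],5)]:
  top=T[T[:,2]<z+.004]
  for lo in np.arange(0,.12,.006):
    b=top[(top[:,0]>=lo)&(top[:,0]<lo+.006)]
    if len(b): print(round(lo+.003,3),np.round([b[:,1].min(),b[b[:,1]<0][:,1].max() if (b[:,1]<0).any() else 9,b[b[:,1]>0][:,1].min() if (b[:,1]>0).any() else 9,b[:,1].max()],4),b[:,2].mean().round(4))
cv2.imwrite('pics/w4.png',w['im'])
E
```

```text
time: 13.4
position: [0.5502, -0.2187, 0.0067]
tool_rot: [0.163, 3.137, -0.0]
ft_force: [0.6, -0.0, 1.8]
grip_width: 0.304
grip_force: 30.0
time: 14.02
position: [0.5525, -0.2191, 0.1818]
tool_rot: [0.162, 3.13, -0.006]
ft_force: [0.1, 0.6, -0.7]
grip_width: 0.305
grip_force: 29.9
t 14.07 pos [ 0.5508 -0.2191  0.179 ] tilt [ 0.16 -0.15] yaw y 84.06 w 26.5 gf 29.895848350133747 ft [ 0.7 -0.2 -1.6] q7 1.53
org [268  25  48  57 485] [287.3  49.1]
org [ 243  106   34  162 1811] [260.4 183.1]
org [ 289  108   38  160 1847] [305.  184.6]
org [ 448  154  112   95 4287] [503.2 199. ]
org [210 255   7  15  65] [212.9 262.5]
org [346 255   7  15  61] [349.3 262.3]
3596 -0.025395807906892186 [-0.02441528 -0.02322097 -0.00832083]
0.003 [-0.0134 -0.0095  0.0095  0.0133] -0.0234
0.009 [-0.0134 -0.0095  0.0098  0.0138] -0.0234
0.015 [-0.0132 -0.0094  0.0098  0.0139] -0.0233
0.021 [-0.013  -0.0093  0.0099  0.0139] -0.0234
0.027 [-0.0129 -0.0072  0.0084  0.0137] -0.0235
0.033 [-0.0105 -0.0045  0.0058  0.0112] -0.0235
0.039 [-0.0081 -0.0023  0.0043  0.0094] -0.0234
0.045 [-0.0085 -0.0028  0.0048  0.01  ] -0.0233
0.051 [-0.0102 -0.0049  0.0065  0.0122] -0.0233
0.057 [-0.0123 -0.0066  0.0083  0.0143] -0.0233
0.063 [-0.014  -0.0084  0.0106  0.0164] -0.0234
0.069 [-0.0157 -0.0101  0.0128  0.0185] -0.0232
0.075 [-0.0165 -0.0122  0.0146  0.0193] -0.0232
```

View pics/w4.png

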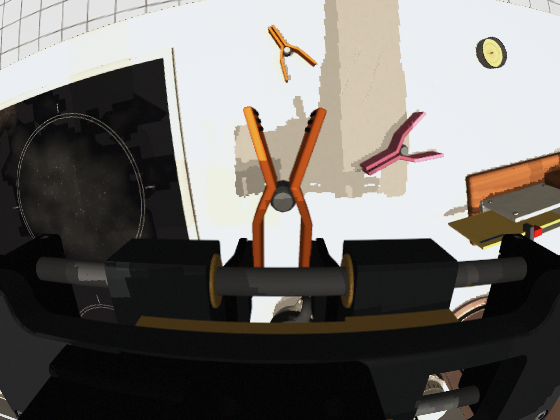

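The wrist view shows the clip held fully open, with jaw tips at (250,108) and (321,108) and the pin at (283,195). Part of the card is visible at (450,215). Now I'll measure the card edge.

Run:
```python
from h import *
u=np.array([-.1323,.9912])
for tag,box in [('t1',(165,235,200,300)),('s1',(185,290,240,330)),('w2',(90,200,400,560)),('w4',(150,300,420,560))]:
    c=load(tag);hsv=cv2.cvtColor(c['im'],cv2.COLOR_BGR2HSV);m=np.zeros(hsv.shape[:2],np.uint8)
    a,b,d,e=box;m[a:b,d:e]=cv2.inRange(hsv,(22,90,60),(36,255,255))[a:b,d:e]
    ys,xs=np.where(m>0);D=np.array([dep(c,x,y) for x,y in zip(xs,ys)]);P=np.array([plane(c,x,y,.098) for x,y in zip(xs,ys)])
    k=(abs(D[:,2]-.096)<.008); P=P[k];q=P[:,:2]@u
    L=cv2.fitLine(P[:,:2].astype(np.float32),cv2.DIST_HUBER,0,.01,.01).ravel() if len(P)>5 else 0
    i=q.argsort()[:max(3,len(q)//30)] if len(P) else []
    print(tag,len(xs),len(P),L,'end',P[i].mean(0) if len(P) else 0)
    k=(D[:,2]>.02)&(D[:,2]<.11);k&=(D[:,:2]@u<.074-.0)
    Dk=D[k]
    if len(Dk)>10:
        q=Dk[:,:2]@u; e=Dk[q<q.min()+.005]; print('   face depth end',len(e),e.mean(0).round(4),'zrange',Dk[:,2].min().round(3),Dk[:,2].max().round(3))
print('model edge',np.array([.5915,.075])-.111*u)
```

```text
t1 54 28 [ 0.13123439 -0.99135137  0.5941452   0.04685783] end [0.59950906 0.00652625 0.098     ]
   face depth end 2 [ 0.6024 -0.0195  0.0765] zrange 0.021 0.102
s1 187 72 [ 0.13415283 -0.99096066  0.5936414   0.04768618] end [ 0.60444112 -0.02784137  0.098     ]
   face depth end 7 [ 0.6062 -0.0307  0.0867] zrange 0.028 0.1
w2 252 221 [ 0.13853584 -0.9903574   0.59917     0.0149912 ] end [ 0.60565703 -0.03351751  0.098     ]
   face depth end 16 [ 0.606  -0.0321  0.0965] zrange 0.026 0.1
w4 143 128 [ 0.13644281 -0.990648    0.5980451   0.0229917 ] end [ 0.60553098 -0.03342008  0.098     ]
   face depth end 11 [ 0.6056 -0.0321  0.0982] zrange 0.053 0.1
model edge [ 0.6061853 -0.0350232]
```

```bash
python3 -m handwheel '[[0,-0.029,0.0455,0,0,0,0],[0,-0.029,0.0455,0,0,0,0],[0,0,0,0,0,0,10.7],[0,0,0,0,0,0,10.7],[0,0,0,0,0,0,10.7],[0,0,0,0,0,0,10.7],[0,0,0,0,0,0,10.7],[0,0,0,0,0,0,10.7],[0,0,0,0,0,0,10.7],[0,0,0,0,0,0,1.5],[0,0,0,0,0,0,0]]'
python3 - <<'E'
from h import *
to([.6181,-.1346,.0506],7.7)
E
```

```text
time: 15.45
position: [0.6165, -0.1343, 0.1757]
tool_rot: [-2.064, -2.367, 0.002]
ft_force: [-0.0, -0.1, 0.1]
grip_width: 0.307
grip_force: 29.8
t 15.45 pos [ 0.6165 -0.1343  0.1757] tilt [-0.09  0.01] yaw y 7.82 w 26.7 gf 29.84472083626315 ft [-0.  -0.1  0.1] q7 0.1
turn z 0.1217837606369585
shift [-0.0006  0.0018  0.1251]
```

```bash
python3 -m handwheel '[[0,-0.0006,0.0018,0.042,0,0,0],[0,0,0,0.042,0,0,0],[0,0,0,0.041,0,0,0],[0,0,0,0,0,0,0],[0,0,0,0,0,0,0]]'
python3 - <<'E'
from h import *
s,R=to([.6127,-.0950,.0506],7.7)
w=grab('wrist','w5')
cv2.imwrite('pics/w5.png',np.vstack([w['im']]))
# clip & card in tool frame
hsv=cv2.cvtColor(w['im'],cv2.COLOR_BGR2HSV)
for n,lo,hi in [('clip',(5,110,60),(20,255,255)),('card',(22,90,60),(36,255,255))]:
    m=cv2.inRange(hsv,lo,hi);m[270:]=0;ys,xs=np.where(m>0);D=np.array([dep(w,x,y) for x,y in zip(xs,ys)]);T=(D-s['position'])@R
    k=(T[:,2]<.0)&(T[:,2]>-.06)&(abs(T[:,1])<.03)&(T[:,0]>.02)&(T[:,0]<.16);T=T[k];print(n,len(T))
    if n=='card':
        T=T[abs(D[k][:,2]-.098)<.005]
    else: T=T[(T[:,2]<-.019)]
    for lo in np.arange(.05,.14,.008):
        b=T[(T[:,0]>=lo)&(T[:,0]<lo+.008)]
        if len(b): print(round(lo+.004,3),np.round([b[:,1].min(),b[:,1].max(),b[:,1].mean(),b[:,2].mean(),b[:,0].min()],4),len(b))
E
```

```text
time: 16.08
position: [0.6199, -0.1346, 0.053]
tool_rot: [2.066, 2.365, 0.002]
ft_force: [0.3, 0.5, 0.4]
grip_width: 0.31
grip_force: 29.8
t 16.07 pos [ 0.6199 -0.1346  0.053 ] tilt [0.1 0. ] yaw y 7.71 w 27.0 gf 29.84507291112095 ft [0.3 0.5 0.4] q7 0.03
turn z 0.014471269242818607
shift [ 0.0402 -0.0019  0.0024]
clip 2924
0.054 [-0.0105  0.0136  0.0015 -0.0209  0.05  ] 356
0.062 [-0.013   0.0161  0.0016 -0.0208  0.0581] 359
0.07 [-0.0152  0.019   0.0014 -0.0209  0.066 ] 349
0.078 [-0.0162  0.0193  0.0003 -0.0208  0.074 ] 143
0.102 [-0.0012  0.0015  0.0002 -0.0334  0.1006] 32
card 256
0.102 [-0.0007  0.0014  0.0006 -0.045   0.1011] 37
0.11 [-0.0011  0.0014  0.0002 -0.045   0.106 ] 156
0.118 [-1.200e-03  1.400e-03  1.000e-04 -4.490e-02  1.141e-01] 55
```

View pics/w5.png

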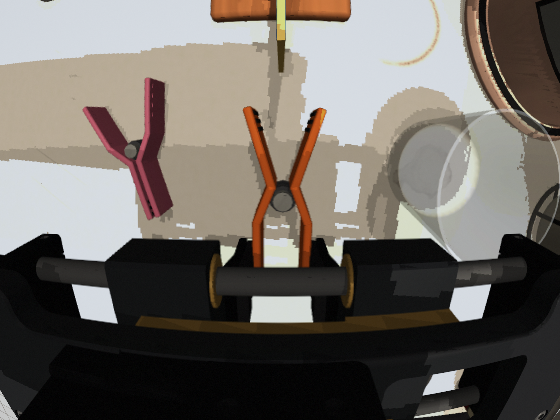

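The wrist view shows the open clip, with tips at (250,110) and (321,110), lined up with the card's edge at (281,70). I'll go in halfway first.

```bash
python3 -m handwheel '[[0,0.01,0,0,0,0,0],[0,0.01,0,0,0,0,0],[0,0,0,0,0,0,0],[0,0,0,0,0,0,0],[0,0,0,0,0,0,0]]'
cat > rel.py <<'E'
from h import *
import sys
s,R=to([.6127,-.0950,.0506],7.7)
w=grab('wrist',sys.argv[1])
hsv=cv2.cvtColor(w['im'],cv2.COLOR_BGR2HSV)
for n,lo,hi in [('clip',(5,110,60),(20,255,255)),('card',(22,90,60),(36,255,255))]:
    m=cv2.inRange(hsv,lo,hi);m[270:]=0;ys,xs=np.where(m>0);D=np.array([dep(w,x,y) for x,y in zip(xs,ys)]);T=(D-s['position'])@R
    z=D[:,2]; k=(abs(T[:,1])<.03)&(T[:,0]>.05)&(T[:,0]<.16)&((abs(z-.098)<.004) if n=='card' else (abs(z-.074)<.005)); T=T[k]
    e=T[(T[:,0]>.058)&(T[:,0]<.072)] if n=='clip' else T[T[:,0]<T[:,0].min()+.02]
    print(n,len(T),'x',T[:,0].min().round(4),T[:,0].max().round(4),'y',e[:,1].min().round(4),e[:,1].max().round(4),'world z',D[k][:,2].mean().round(4))
    if n=='clip': print(' inner',e[e[:,1]<0][:,1].max(),e[e[:,1]>0][:,1].min())
E
python3 rel.py w6
```

```text
time: 16.75
position: [0.6163, -0.1154, 0.0515]
tool_rot: [2.069, 2.364, -0.001]
ft_force: [-0.5, 0.3, -0.8]
grip_width: 0.308
grip_force: 29.9
t 16.75 pos [ 0.6163 -0.1154  0.0515] tilt [-0.   -0.02] yaw y 7.63 w 26.8 gf 29.895946015021764 ft [-0.5  0.3 -0.8] q7 0.0
turn z -0.0704988254501302
shift [ 0.0207 -0.0009  0.0009]
clip 1237 x 0.05 0.0814 y -0.0148 0.018 world z 0.0723
 inner -0.007048078191948316 0.00956561871896077
card 357 x 0.0817 0.1169 y -0.0004 0.0024 world z 0.098
```

```bash
python3 -m handwheel '[[0,0.0105,-0.0004,-0.001,0,0,0],[0,0.0105,0,0,0,0,0],[0,0,0,0,0,0,0],[0,0,0,0,0,0,0],[0,0,0,0,0,0,0],[0,0,0,0,0,0,0]]'
python3 rel.py w7
python3 - <<'E'
from h import *
s=grab('scene','s7');t=grab('top','t7');w=load('w7')
C=np.zeros((600,800,3),np.uint8);C[:340,:560]=w['im'][:340];C[345:345+252,:468]=cv2.resize(s['im'][185:290,200:395],(468,252))
C[345:595,475:795]=cv2.resize(t['im'][150:275,220:380],(320,250))
cv2.imwrite('pics/m7.png',C)
E
```

```text
time: 17.55
position: [0.6131, -0.0945, 0.0525]
tool_rot: [2.069, 2.364, -0.0]
ft_force: [0.7, -0.3, -0.8]
grip_width: 0.306
grip_force: 29.9
t 17.55 pos [ 0.6131 -0.0945  0.0525] tilt [-0.   -0.01] yaw y 7.62 w 26.6 gf 29.895935153472237 ft [ 0.7 -0.3 -0.8] q7 -0.03
turn z -0.07510771576289699
shift [-0.0005 -0.0004  0.0019]
clip 1258 x 0.05 0.1196 y -0.0149 0.0181 world z 0.0732
 inner -0.007060850955074589 0.009589216286258657
card 367 x 0.0616 0.1156 y -0.0 0.0025 world z 0.0979
```

View pics/m7.png

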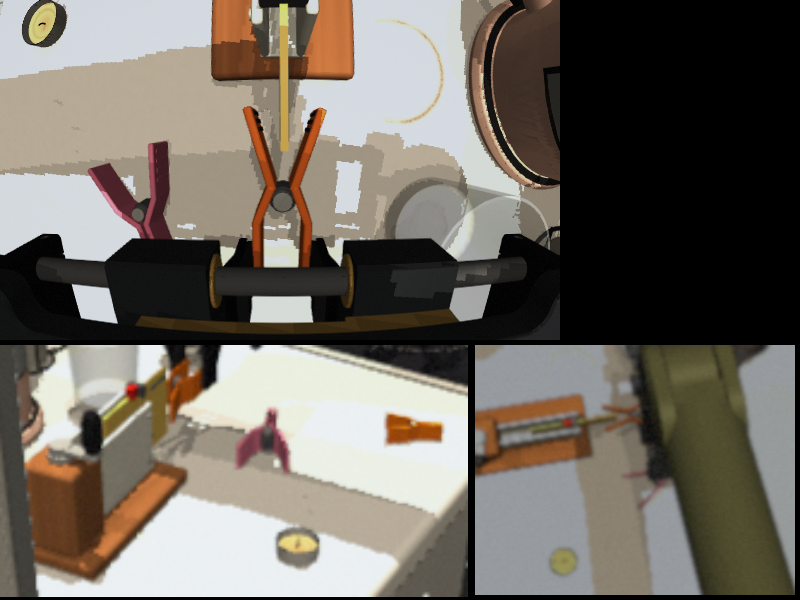

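The card end (285,150) sits between the open jaws with about 16 mm inside, centred with roughly 7 mm clear on each side. The tab is on the stop and the bystanders have not moved.

```bash
python3 -c "
from bench import ctrl
print(ctrl.close_job())"
```

```text
the job is handed in; nothing more can be done
None
```

The card is wound fully out with its red tab on the stop, and the large orange clip is held open round the middle of the card's edge with about 16 mm of card between the jaws, touching neither card nor stand; the job was handed in at about 18 s.

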